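Lock the orange hot-air gun on

TASK

Set the orange hot-air gun running hands-free to dry the beaker: squeeze its trigger fully in, press the red lock-on button all the way down while the trigger is held in, then let the trigger come back until the lock holds it partly in, and let go of the gun. Leave the blue gun switched off.

Things in the scene. Friction and masses are not known exactly. Their poses are not given: they have to be found in the camera images.
- orange_trigger_front (a point): Centre of the front face (34 wide along x, 23 high, mm) of the orange gun's black trigger, moving with it. z up, y as the nozzle points, x along the grip to the barrel. The gun lies on its side in a fixed rest. From here, trigger released: grip x -92 to 40, y -60 to -20, top z 10; barrel x 42 to 94, top z 15; battery x -118 to -82, y -74 to -6, top z 14; free space in front.
- orange_trigger (a joint): Orange gun's trigger, m: 0 released, grows as its front is pushed to -y, straight at the grip, to the stop at 0.018. Spring 4 N at 0, 8.5 N at the stop. From 0.011 in, the lock-on button is free to go down. Held by the lock it rests at about 0.007. Squeezing it again frees the lock.
- orange_lock (a joint): Its red lock-on button, m: 0 up, grows pressed straight down, stop 0.012, spring 1.5 to 3.3 N. Top from the released trigger's front centre: x -13 to 13, y -14 to 16, z -14.5 (up; mm), in a housing at z -30. The trigger overhangs its rear half until squeezed: a tip holding the trigger in can move down on to it. Over 0.007 down it is caught as the trigger returns, stays at 0.007.
- blue_trigger (a joint): Trigger of the blue gun, a bystander of the same form in its own rest, m: 0 released, grows as it is squeezed; it must stay released.

How it is judged (in metres and radians):
On the way, in this order (a step that is already met when the one before it is completed fails the run):
1. the orange gun's trigger is squeezed in, its lock-on button still up (value of joint orange_trigger above 0.01 m and value of joint orange_lock below 0.003 m), for 0.05 s.
2. the lock-on button is pressed down while the trigger is held in (value of joint orange_trigger above 0.01 m and value of joint orange_lock above 0.0055 m), for 0.05 s.
At the end, for the whole second after the job is handed in: The orange gun's trigger has come back and is held by the lock between 5 and 9 mm in, its lock-on button stays down by more than 5 mm, and the blue gun's trigger is released (in by less than 3 mm) (value of joint orange_trigger between 0.005 and 0.009 m and value of joint orange_lock above 0.005 m and value of joint blue_trigger below 0.003 m); the robot touches nothing.
It fails at once if the blue gun is switched on (its trigger squeezed by more than 5 mm) (value of joint blue_trigger above 0.005 m).
It also fails if it takes over 35 s, if anything falls off the work surface, if the arm or the gripper's body presses on something with over 40 N, if the wrist force passes 120 N, or if a joint passes its speed limit or range.

ROBOT

A 6-joint arm with a two-finger parallel gripper is mounted at the origin on a cart in front of the work surface, level with it; the furniture and walls round the work are solid. World frame = base frame: x ahead of the robot, y to its left, z up, the work surface at z = 0. Lengths are in mm, angles in rad, forces in N, time in s.
With the tool pointing down it reaches from about 350 to 950 mm from the base axis. Payload 17.4 kg.
Tool frame: the origin (TCP) lies between the finger pads; the fingertips stand 11 mm ahead of it and the grasp point (between the pads) lies 8 mm behind it; z points along the fingers, y is the line along which they close (so a half turn about z gives the same grasp; the last joint's range is limited). The gripper opens to 93 mm and grips with 3 to 60 N. Pads are 15 mm wide; open, the fingers measure 128 mm over their backs; the gripper's body (75 mm by 188 mm) begins 65 mm behind the grasp point.
Start: joints at [-1.251, 0.116, 1.442, -0, 1.584, -0.038], TCP at [236.386, -632.261, 229.646] pointing down, gripper open.
Joint ranges: [-2.83, 2.83], [-0.83, 2.19], [0.07, 2.5], [-1.14, 4.28], [0.01, 3], [-2.97, 2.97]. Speed limits (rad/s): [1.89, 1.89, 2.22, 3.14, 3.14, 3.14].

INTERFACE

Orientations are given as a unit quaternion [x, y, z, w].
In Python, from station import arm, optics, finish_job gives the robot as it stands.
- The arm moves only by the tool jog_arm, never from a script. Its arguments are lists of equal length, an entry for each row: "rot": the turn, a rotation vector about the tool's x, y, z in rad, a list of three; "delta_pos": the shift along the tool's x, y, z in mm, a list of three; "grip": the finger opening in mm, from 0 to 93. In form: {"rot": [[rx, ry, rz], ...], "delta_pos": [[dx, dy, dz], ...], "grip": [grip, ...]}. A call has 1 to 5 rows; each row shifts and turns the commanded pose from where the row before left it, along the tool's axes as they then stand; what a row does not reach is not made up. A row lasts 1/12 s, in which the tool goes at most 41.7 mm and 7.16 degrees, less where a joint would pass 70% of its speed; a pose out of reach is approached as far as the arm can. A call with a gripper value outside its range is refused whole. The fingers move at their own pace and stop on an object; the grip force is fixed at half the most. Time passes only in rows, so rows that do not move let the fingers close. It gives the time, the measured TCP pose, the force, the opening and the grip force at its end, in the units of the state.
- arm.read_state(): the state, without advancing time (a new reading comes with each control period).
- optics.get_image(name): name is "scene" or "top" or "wrist"; returns a dict with "img" (420x560x3 uint8, blue, green, red), "fx", "fy", "cx", "cy" (pixels), "distortion" ([k1, k2, p1, p2, k3] as OpenCV has them; the pictures are not rectified), "position" and "orientation" of the camera in the world. Camera axes: x right, y up, looking along -z (the intrinsics and any distortion apply to the point x, -y, -z); pixel columns grow to the right and rows downward; lengths in mm; the calibration is good to about 2 mm. A picture is of the moment at which its call begins. There is no depth.
- finish_job(): hands the job in; it is judged then, once.
The state is a dict: "clock": time; "q": joint angles; "qvel": joint speeds; "joint_efforts": joint torques, N m; "position": TCP position; "ee_rot": TCP orientation; "contact_force": force on the tool from outside, world axes, zero at the start; "moment": the same for the moment, N m; "width": finger opening in mm; "grip_force": force on a finger pad.
Only numpy, scipy, OpenCV 4.12 (cv2) and the standard library are available. Lean on these libraries where they do the work, as an engineer would, in place of code of your own. Each camera call takes 0.05 s, during which the arm holds its last target. There are 200 camera calls.

## Working session

There is one attempt and no reset: what is moved stays moved. The work goes in short steps, Python scripts to look and compute and a tool call to move; the robot and the scene stay as the last step left them, time stands still between calls to the robot, and variables do not carry over. Pictures are saved under pics/ and viewed, at most 10 in all, crops included, and the job is handed in when it is done.

Besides the shell and the picture viewer there is one more tool, called in YAML: its name, and indented under it one key for each argument. jog_arm: Moves the arm, as the interface text tells. Its arguments: {"type":"object","properties":{"rot":{"type":"array"},"delta_pos":{"type":"array"},"grip":{"type":"array"}},"required":["rot","delta_pos","grip"]}

```bash
mkdir -p pics
cat > h.py <<'E'
import numpy as np, cv2
from scipy.spatial.transform import Rotation as R
from station import arm, optics, finish_job
def grab(n,f=None):
    d=optics.get_image(n)
    if f: cv2.imwrite('pics/'+f,d['img'])
    return d
def ray(d,uv):
    K=np.array([[d['fx'],0,d['cx']],[0,d['fy'],d['cy']],[0,0,1]])
    p=cv2.undistortPoints(np.array(uv,float).reshape(-1,1,2),K,np.array(d['distortion']))[:,0]
    v=np.c_[p[:,0],-p[:,1],-np.ones(len(p))]
    return np.array(d['position']),R.from_quat(d['orientation']).apply(v)
def onz(d,uv,z):
    o,v=ray(d,uv); return o+v*((z-o[2])/v[:,2])[:,None]
def proj(d,P):
    K=np.array([[d['fx'],0,d['cx']],[0,d['fy'],d['cy']],[0,0,1]])
    c=R.from_quat(d['orientation']).inv().apply(np.atleast_2d(P)-np.array(d['position']))
    c=c*[1,-1,-1]
    return cv2.projectPoints(c,np.zeros(3),np.zeros(3),K,np.array(d['distortion']))[0][:,0]
def tri(d1,a,d2,b):
    o1,v1=ray(d1,[a]);o2,v2=ray(d2,[b]);A=np.c_[v1[0],-v2[0]]
    t=np.linalg.lstsq(A,o2-o1,rcond=None)[0];p=o1+v1[0]*t[0];q=o2+v2[0]*t[1]
    return (p+q)/2,np.linalg.norm(p-q)
E
python3 - <<'E'
from h import *
a=grab('top','top.png');b=grab('scene','scene.png')
cv2.imwrite('pics/both.png',np.hstack([cv2.resize(a['img'],(400,300)),cv2.resize(b['img'],(400,300))]))
for d in(a,b):print(d['position'],d['orientation'],d['fx'],d['distortion'])
s=arm.read_state();print(s['clock'],s['position'],s['ee_rot'],s['contact_force'],s['width'])
E
```

```text
[361.04210775  16.03371933 931.30321889] [ 0.02927251 -0.0400383  -0.69559496  0.7167201 ] 418.85264137762033 [-0.1049957  0.         0.         0.         0.       ]
[  3.4853635  819.94471556 530.55485975] [-0.13986231  0.50733731  0.82237771 -0.21619962] 429.1379119541608 [0.01001414 0.         0.         0.         0.        ]
0.1 [ 236.32024461 -632.09664767  228.99588683] [ 9.84041437e-01  1.77938703e-01 -9.63325601e-05 -5.08014370e-04] [1.0384402  0.44789118 0.51929642] 92.94310735351128
```

View pics/top.png

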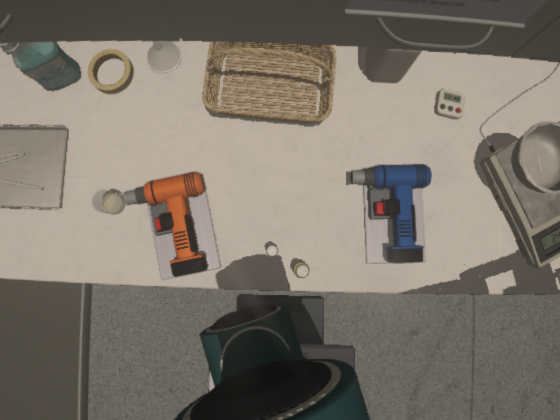

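View pics/scene.png

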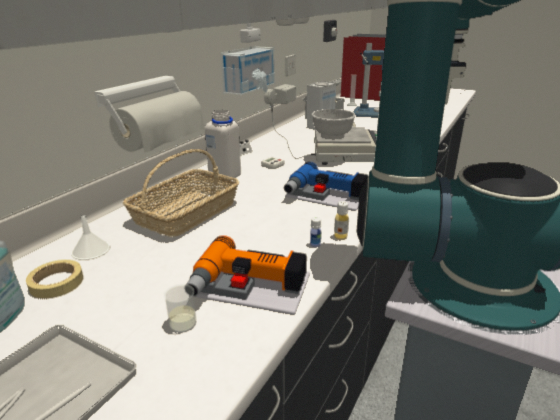

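The top view shows the orange gun at about (178,220), nozzle to image left (world +y) with its red button at (163,224). The blue gun is at (400,215). In the scene view the orange button is at (240,282) and the black trigger at (241,265).

Run:
```python
from h import *
a=cv2.imread('pics/top.png')[165:285,105:225];b=cv2.imread('pics/scene.png')[225:325,180:320]
cv2.imwrite('pics/c1.png',np.hstack([cv2.resize(a,(396,396),interpolation=2),cv2.resize(b,(400,286),interpolation=2)[:286].copy() if 0 else cv2.copyMakeBorder(cv2.resize(b,(400,286),interpolation=2),0,110,0,0,0)]))
```

```text
(no output)
```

View pics/c1.png

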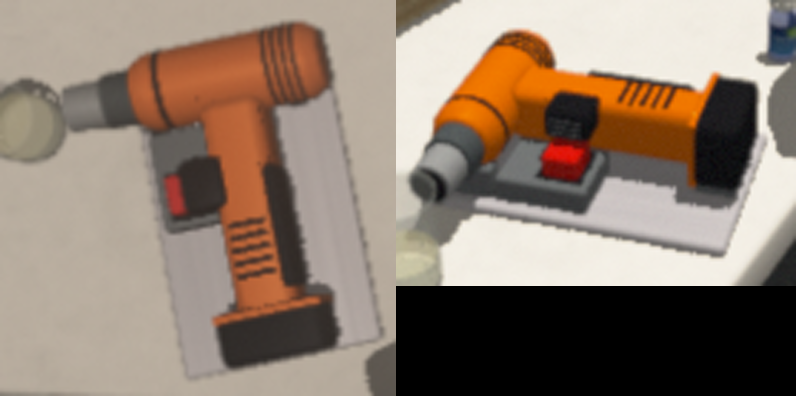

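The crop shows the trigger's top face at about (160–172, 212–228) in the full top picture, with the red button sticking out to its left. In the scene, the trigger's front face centre is at about (240,269).

Run:
```python
from h import *
a=grab('top');b=grab('scene')
T=lambda x,y:(105+x/3.3,165+y/3.3)
S=lambda x,y:(180+(x-396)/2.857,225+y/2.857)
print('trig top edge ctr',tri(a,T(181,185),b,S(571,112)))
print('button front top',tri(a,T(166,195),b,S(565,160)))
for z in (0,10,20): 
  P=onz(a,[T(152,135),T(190,378),T(382,338)],z);print(z,P.round(0).tolist(),np.degrees(np.arctan2(*(P[0]-P[1])[[1,0]])))
for z in(60,70,80):
  P=onz(a,[T(183,185),T(207,110),T(240,300),T(216,318),T(334,296)],z);print(z,P.round(0).tolist(),np.degrees(np.arctan2(*(P[1]-P[2])[[1,0]])),np.degrees(np.arctan2(*(P[3]-P[4])[[1,0]])))
```

```text
trig top edge ctr (array([408.95184352, 261.47794399,  66.84841717]), np.float64(3.7417696520546873))
button front top (array([403.69297586, 278.54432122,  40.38848784]), np.float64(3.66698654221464))
0 [[448.0, 304.0, 0.0], [285.0, 269.0, 0.0], [316.0, 140.0, 0.0]] 12.072685134415906
10 [[447.0, 300.0, 10.0], [286.0, 266.0, 10.0], [317.0, 139.0, 10.0]] 12.072685134415904
20 [[446.0, 297.0, 20.0], [287.0, 263.0, 20.0], [317.0, 138.0, 20.0]] 12.072685134415881
60 [[411.0, 263.0, 60.0], [459.0, 250.0, 60.0], [340.0, 223.0, 60.0], [328.0, 238.0, 60.0], [344.0, 164.0, 60.0]] 12.930035270794965 102.4495289351851
70 [[410.0, 260.0, 70.0], [458.0, 248.0, 70.0], [340.0, 221.0, 70.0], [328.0, 235.0, 70.0], [345.0, 162.0, 70.0]] 12.93003527079495 102.44952893518513
80 [[410.0, 257.0, 80.0], [457.0, 245.0, 80.0], [340.0, 218.0, 80.0], [329.0, 233.0, 80.0], [345.0, 160.0, 80.0]] 12.930035270794967 102.44952893518509
```

jog_arm:
  rot:
    - [0, 0, -0.055]
    - [0, 0, -0.055]
    - [0, 0, -0.055]
    - [0, 0, -0.055]
    - [0, 0, -0.055]
  delta_pos:
    - [36, -15, 0]
    - [36, -15, 0]
    - [36, -15, 0]
    - [36, -15, 0]
    - [36, -15, 0]
  grip: [0, 0, 0, 0, 0]

```text
clock: 0.62
position: [363.7, -483.1, 229.4]
ee_rot: [0.95, 0.312, -0.0, -0.0]
contact_force: [1.3, 0.4, -0.1]
width: 64.0
grip_force: 0.0
```

jog_arm:
  rot:
    - [0, 0, -0.06]
    - [0, 0, -0.06]
    - [0, 0, -0.06]
    - [0, 0, -0.06]
    - [0, 0, -0.06]
  delta_pos:
    - [36, -15, 0]
    - [36, -15, 0]
    - [36, -15, 0]
    - [36, -15, 0]
    - [36, -15, 0]
  grip: [0, 0, 0, 0, 0]

```text
clock: 1.03
position: [443.1, -305.6, 229.5]
ee_rot: [0.893, 0.451, 0.0, -0.0]
contact_force: [0.9, -0.0, -0.1]
width: 31.0
grip_force: 0.0
```

jog_arm:
  rot:
    - [0, 0, -0.065]
    - [0, 0, -0.065]
    - [0, 0, -0.065]
    - [0, 0, -0.065]
    - [0, 0, -0.065]
  delta_pos:
    - [38, -6, 0]
    - [38, -6, 0]
    - [38, -6, 0]
    - [38, -6, 0]
    - [38, -6, 0]
  grip: [0, 0, 0, 0, 0]

```text
clock: 1.45
position: [508.7, -125.9, 229.5]
ee_rot: [0.808, 0.589, 0.0, 0.0]
contact_force: [1.1, -0.3, 0.4]
width: 1.5
grip_force: 0.0
```

jog_arm:
  rot:
    - [0, 0, 0]
    - [0, 0, 0]
    - [0, 0, 0]
    - [0, 0, 0]
    - [0, 0, 0]
  delta_pos:
    - [34, -21, 0]
    - [34, -21, 0]
    - [34, -21, 0]
    - [34, -21, 0]
    - [34, -21, 0]
  grip: [0, 0, 0, 0, 0]

```text
clock: 1.87
position: [460.1, 68.1, 229.7]
ee_rot: [0.809, 0.588, 0.0, 0.0]
contact_force: [0.4, 0.6, 1.1]
width: 0.4
grip_force: 0.0
```

jog_arm:
  rot:
    - [0, 0, 0]
    - [0, 0, 0]
    - [0, 0, 0]
    - [0, 0, 0]
    - [0, 0, 0]
  delta_pos:
    - [34, -21, 0]
    - [34, -21, 0]
    - [34, -21, 0]
    - [34, -21, 0]
    - [34, -21, 0]
  grip: [0, 0, 0, 0, 0]

```text
clock: 2.28
position: [412.4, 262.3, 229.8]
ee_rot: [0.809, 0.588, 0.0, 0.0]
contact_force: [0.7, -0.5, -0.2]
width: 0.2
grip_force: 0.0
```

jog_arm:
  rot:
    - [0, 0, -0.105]
    - [0, 0, -0.105]
    - [0, 0, -0.105]
    - [0, 0, -0.105]
    - [0, 0, -0.105]
  delta_pos:
    - [0, 0, 0]
    - [0, 0, 0]
    - [0, 0, 0]
    - [0, 0, 0]
    - [0, 0, 0]
  grip: [0, 0, 0, 0, 0]

```text
clock: 2.7
position: [413.3, 260.6, 229.5]
ee_rot: [0.626, 0.78, -0.0, -0.0]
contact_force: [0.3, -0.2, -0.4]
width: 0.1
grip_force: 0.0
```

Run:
```python
from h import *
d=grab('wrist','w1.png');print(d['position'],d['orientation']);s=arm.read_state();print(s['position'],s['ee_rot'],s['q'])
print(proj(d,[[409,262,55],[403.7,278.5,40.4]]))
```

```text
[398.95123713 326.9724329  382.9926079 ] [-0.12355134 -0.01339158  0.10763877  0.98639223]
[413.33178635 260.57469948 229.54197843] [ 6.23059437e-01  7.82174488e-01 -8.66452160e-05 -3.89444029e-05] [ 5.10274730e-01 -2.98281113e-01  1.82839144e+00  6.56631903e-06
  1.61167220e+00  2.84774857e-01]
[[271.08147837 192.44868755]
 [269.46632949 170.99918244]]
```

View pics/w1.png

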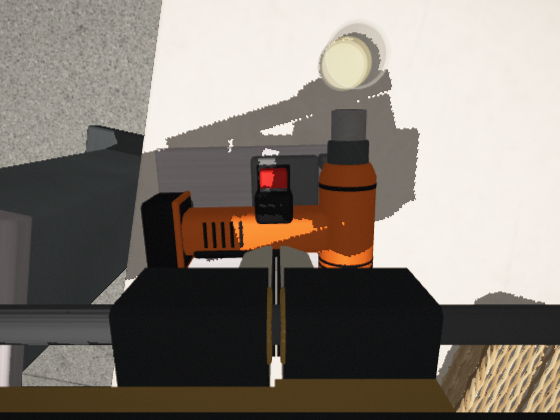

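The wrist view shows the gun's trigger front at about (274,194) and the red button at (273,178). That is within about 3 px of the prediction, so the trigger front centre is taken as (411, 262, 55) with yaw 12.5°.

jog_arm:
  rot:
    - [0, 0, 0]
    - [0, 0, 0]
    - [0, 0, 0]
    - [0, 0, 0]
    - [0, 0, 0]
  delta_pos:
    - [30, -2, 0]
    - [0, 0, 40]
    - [0, 0, 40]
    - [0, 0, 40]
    - [0, 0, 0]
  grip: [0, 0, 0, 0, 0]

```text
clock: 3.17
position: [402.3, 287.7, 102.3]
ee_rot: [0.629, 0.777, -0.005, -0.002]
contact_force: [-0.3, -0.6, -2.1]
width: 0.3
grip_force: 0.0
```

Run:
```python
from h import *
d=grab('wrist');b=grab('scene');cv2.imwrite('pics/w2.png',np.hstack([cv2.resize(d['img'],(400,300)),cv2.resize(b['img'][200:335,150:330],(400,300))]))
s=arm.read_state();print(s['position'],s['ee_rot'],s['contact_force'])
```

```text
[404.93972187 289.24993345 109.98472871] [ 6.28950034e-01  7.77445191e-01 -8.56488554e-04 -3.09028078e-04] [-0.1746988  -0.03131397  0.6823349 ]
```

View pics/w2.png

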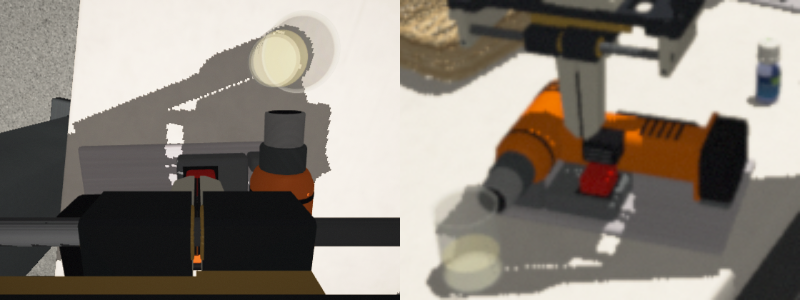

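The closed fingertips hang in front of and above the trigger, centred on the button in x (wrist view about (197,185), button at (200,173)). Next: descend, then push.

jog_arm:
  rot:
    - [0, 0, 0]
    - [0, 0, 0]
    - [0, 0, 0]
    - [0, 0, 0]
  delta_pos:
    - [0, 0, 20]
    - [0, 0, 20]
    - [0, 0, 12]
    - [0, 0, 0]
  grip: [0, 0, 0, 0]

```text
clock: 3.6
position: [405.3, 289.4, 57.7]
ee_rot: [0.629, 0.778, -0.0, -0.0]
contact_force: [-0.6, -0.7, 0.5]
width: 0.4
grip_force: 0.0
```

jog_arm:
  rot:
    - [0, 0, 0]
    - [0, 0, 0]
    - [0, 0, 0]
    - [0, 0, 0]
    - [0, 0, 0]
  delta_pos:
    - [-6, 0, 0]
    - [-6, 0, 0]
    - [-5, 0, 0]
    - [0, 0, 0]
    - [0, 0, 0]
  grip: [0, 0, 0, 0, 0]

```text
clock: 4.02
position: [409.4, 273.0, 58.9]
ee_rot: [0.629, 0.778, 0.001, 0.0]
contact_force: [0.3, 4.7, 2.8]
width: 0.5
grip_force: 2.2
```

jog_arm:
  rot:
    - [0, 0, 0]
    - [0, 0, 0]
    - [0, 0, 0]
    - [0, 0, 0]
    - [0, 0, 0]
  delta_pos:
    - [-3, 0, 0]
    - [-2, 0, 0]
    - [-2, 0, 0]
    - [0, 0, 0]
    - [0, 0, 0]
  grip: [0, 0, 0, 0, 0]

```text
clock: 4.43
position: [410.7, 266.6, 58.5]
ee_rot: [0.628, 0.778, 0.001, 0.0]
contact_force: [0.4, 5.6, 3.4]
width: 0.8
grip_force: 3.0
```

jog_arm:
  rot:
    - [0, 0, 0]
    - [0, 0, 0]
    - [0, 0, 0]
    - [0, 0, 0]
  delta_pos:
    - [0, 0, -2]
    - [0, 0, -2]
    - [0, 0, 0]
    - [0, 0, 0]
  grip: [0, 0, 0, 0]

```text
clock: 4.77
position: [410.0, 266.4, 61.7]
ee_rot: [0.628, 0.778, 0.0, -0.0]
contact_force: [-2.4, 6.0, -0.5]
width: 0.4
grip_force: 3.0
```

Run:
```python
from h import *
d=grab('wrist');b=grab('scene');cv2.imwrite('pics/w3.png',np.hstack([cv2.resize(d['img'][150:350,180:380],(350,350)),cv2.resize(b['img'][230:310,190:290],(437,350),interpolation=2)]))
for i in range(4):
  s=arm.read_state();print(s['clock'],s['position'],s['contact_force'],s['moment'])
  grab('top')
```

```text
4.8667 [409.9456423  266.37513838  61.70621832] [-1.68684758  5.35726834 -0.75551979] [0.91636694 0.29036653 0.10400697]
4.9167 [409.94394861 266.37912972  61.71743824] [-1.88545683  5.4473498  -0.65425217] [0.95508682 0.31154361 0.03528648]
4.9667 [409.94238356 266.40785759  61.72580319] [-2.57391611  5.14315525 -0.2717234 ] [0.94482233 0.28217932 0.08278711]
5.0167 [409.94412691 266.40080089  61.72023988] [-1.97120904  5.11595853 -0.67180167] [0.8190666  0.25503778 0.01771968]
```

View pics/w3.png

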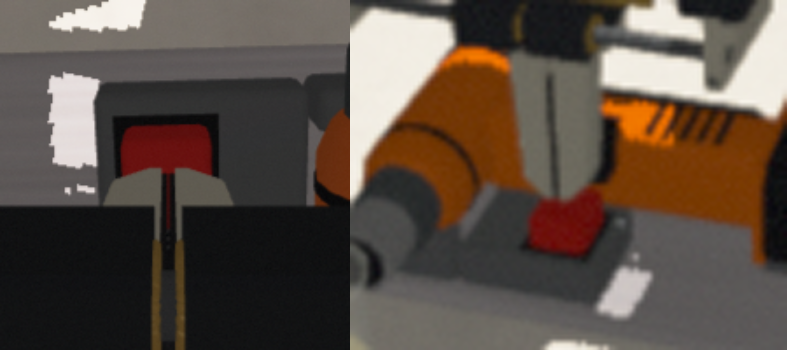

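The tip is against the trigger face with the button still up below it. The measured force of 5.6 N along the trigger axis puts it about 6 mm in. Next: squeeze further.

jog_arm:
  rot:
    - [0, 0, 0]
    - [0, 0, 0]
    - [0, 0, 0]
    - [0, 0, 0]
    - [0, 0, 0]
  delta_pos:
    - [-3, 0, 0]
    - [-3, 0, 0]
    - [-3, 0, 0]
    - [0, 0, 0]
    - [0, 0, 0]
  grip: [0, 0, 0, 0, 0]

```text
clock: 5.48
position: [412.0, 257.7, 61.8]
ee_rot: [0.628, 0.778, 0.0, -0.001]
contact_force: [-1.4, 8.1, -0.1]
width: -0.0
grip_force: 4.1
```

jog_arm:
  rot:
    - [0, 0, 0]
    - [0, 0, 0]
    - [0, 0, 0]
    - [0, 0, 0]
    - [0, 0, 0]
  delta_pos:
    - [-1, 0, 0]
    - [-1, 0, 0]
    - [-1, 0, 0]
    - [0, 0, 0]
    - [0, 0, 0]
  grip: [0, 0, 0, 0, 0]

```text
clock: 5.9
position: [412.5, 255.7, 62.0]
ee_rot: [0.628, 0.778, 0.001, -0.001]
contact_force: [-3.3, 15.3, -1.1]
width: 0.5
grip_force: 7.9
```

The stop is reached at about 15 N. Next: ease back slightly and go down on to the button.

jog_arm:
  rot:
    - [0, 0, 0]
    - [0, 0, 0]
    - [0, 0, 0]
    - [0, 0, 0]
    - [0, 0, 0]
  delta_pos:
    - [1.5, 0, 0]
    - [0, 0, 4]
    - [0, 0, 4]
    - [0, 0, 0]
    - [0, 0, 0]
  grip: [0, 0, 0, 0, 0]

```text
clock: 6.32
position: [412.4, 256.5, 53.8]
ee_rot: [0.628, 0.778, 0.001, -0.0]
contact_force: [0.7, 8.8, -1.5]
width: 0.3
grip_force: 4.2
```

jog_arm:
  rot:
    - [0, 0, 0]
    - [0, 0, 0]
    - [0, 0, 0]
    - [0, 0, 0]
    - [0, 0, 0]
  delta_pos:
    - [0, 0, 2]
    - [0, 0, 2]
    - [0, 0, 2]
    - [0, 0, 2]
    - [0, 0, 0]
  grip: [0, 0, 0, 0, 0]

```text
clock: 6.73
position: [412.6, 256.6, 46.3]
ee_rot: [0.628, 0.778, 0.001, -0.0]
contact_force: [-1.6, 8.5, 4.3]
width: 0.5
grip_force: 5.3
```

jog_arm:
  rot:
    - [0, 0, 0]
    - [0, 0, 0]
    - [0, 0, 0]
    - [0, 0, 0]
  delta_pos:
    - [0, 0, 2]
    - [0, 0, 1]
    - [0, 0, 0]
    - [0, 0, 0]
  grip: [0, 0, 0, 0]

```text
clock: 7.07
position: [412.7, 256.6, 43.5]
ee_rot: [0.628, 0.778, 0.001, -0.0]
contact_force: [-2.3, 7.7, 4.8]
width: 0.3
grip_force: 5.6
```

jog_arm:
  rot:
    - [0, 0, 0]
    - [0, 0, 0]
    - [0, 0, 0]
    - [0, 0, 0]
  delta_pos:
    - [0, 0, 1]
    - [0, 0, 1]
    - [0, 0, 0]
    - [0, 0, 0]
  grip: [0, 0, 0, 0]

```text
clock: 7.4
position: [412.7, 256.7, 41.6]
ee_rot: [0.628, 0.778, 0.001, -0.0]
contact_force: [-3.2, 8.2, 5.9]
width: 0.4
grip_force: 5.7
```

jog_arm:
  rot:
    - [0, 0, 0]
    - [0, 0, 0]
    - [0, 0, 0]
    - [0, 0, 0]
  delta_pos:
    - [0, 0, 1]
    - [0, 0, 1]
    - [0, 0, 0]
    - [0, 0, 0]
  grip: [0, 0, 0, 0]

```text
clock: 7.73
position: [412.9, 257.0, 40.8]
ee_rot: [0.628, 0.778, 0.001, -0.0]
contact_force: [-8.4, 7.7, 20.8]
width: 0.6
grip_force: 14.0
```

Button stop found (21 N). Next: ease off 1 mm, then slide the tip forward along the held-down button so the trigger returns on to the lock.

jog_arm:
  rot:
    - [0, 0, 0]
    - [0, 0, 0]
    - [0, 0, 0]
    - [0, 0, 0]
    - [0, 0, 0]
  delta_pos:
    - [0, 0, -1]
    - [3, 0, 0]
    - [3, 0, 0]
    - [3, 0, 0]
    - [0, 0, 0]
  grip: [0, 0, 0, 0, 0]

```text
clock: 8.15
position: [411.0, 264.9, 40.8]
ee_rot: [0.628, 0.778, 0.0, 0.0]
contact_force: [-2.4, 0.1, 11.4]
width: 0.5
grip_force: 8.9
```

jog_arm:
  rot:
    - [0, 0, 0]
    - [0, 0, 0]
    - [0, 0, 0]
    - [0, 0, 0]
    - [0, 0, 0]
  delta_pos:
    - [3, 0, 0]
    - [2, 0, 0]
    - [0, 0, 0]
    - [0, 0, 0]
    - [0, 0, 0]
  grip: [0, 0, 0, 0, 0]

```text
clock: 8.57
position: [410.1, 269.2, 40.7]
ee_rot: [0.628, 0.778, 0.0, 0.001]
contact_force: [-0.2, -4.2, 10.1]
width: 0.7
grip_force: 5.2
```

The trigger force has vanished, so the lock is holding. Next: lift straight off.

jog_arm:
  rot:
    - [0, 0, 0]
    - [0, 0, 0]
    - [0, 0, 0]
    - [0, 0, 0]
    - [0, 0, 0]
  delta_pos:
    - [0, 0, -4]
    - [0, 0, -5]
    - [12, 0, -5]
    - [10, 0, -30]
    - [0, 0, -40]
  grip: [0, 0, 0, 0, 0]

```text
clock: 8.98
position: [403.1, 291.7, 122.2]
ee_rot: [0.628, 0.778, -0.002, -0.001]
contact_force: [0.4, 0.1, -0.3]
width: 0.3
grip_force: 0.0
```

jog_arm:
  rot:
    - [0, 0, 0]
    - [0, 0, 0]
    - [0, 0, 0]
    - [0, 0, 0]
    - [0, 0, 0]
  delta_pos:
    - [0, 0, -40]
    - [0, -30, -10]
    - [0, -35, 0]
    - [0, 0, 0]
    - [0, 0, 0]
  grip: [0, 0, 0, 0, 0]

```text
clock: 9.4
position: [340.4, 277.7, 174.7]
ee_rot: [0.628, 0.778, 0.001, 0.0]
contact_force: [-0.3, -0.4, -0.1]
width: 0.4
grip_force: 0.0
```

Run:
```python
from h import *
d=grab('wrist');b=grab('scene');s0=cv2.imread('pics/scene.png');z=lambda i:cv2.resize(i[230:310,190:290],(350,280),interpolation=2)
cv2.imwrite('pics/w4.png',np.hstack([z(s0),z(b['img'])]))
s=arm.read_state();print(s['clock'],s['position'],s['contact_force'])
```

```text
9.5 [341.47720185 277.65833014 173.86995002] [0.57749345 0.23406946 0.33504178]
```

View pics/w4.png

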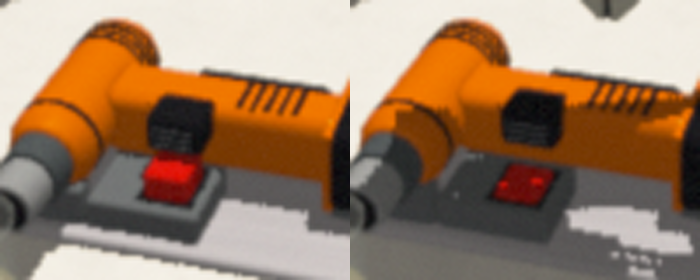

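Compared with the first picture, the red button at about (522,183) now stays down, well below its former height, and the trigger at (533,118) is drawn partly in. The arm is clear of everything.

```bash
python3 -c "
from station import finish_job
print(finish_job())"
```

```text
the job is handed in; nothing more can be done
None
```

I handed the job in at about 9.5 s. The last picture shows the orange gun's trigger held partly in and its lock-on button staying down; the blue gun was never approached, and the arm is clear. The hand-in returned no verdict.

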